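Fit the sprung retaining bar across the shaker platform

TASK

Pick up the loose sprung bar from the bench and fit it across the shaker platform in the frontmost pair of pockets, at the control panel's end of the side rails: put the sprung pin into its pocket, push the bar sideways until the other pin clears the opposite rail, bring it down level and ease it out into the pocket there, so that both pins are fully home. Use no more force than the spring needs and do not let it snap out; leave the flasks and the rest of the glassware where they stand.

Things in the scene. Friction and masses are not known exactly. Their poses are not given: they have to be found in the camera images.
- bar: Loose bar on the bench: straight square tube, 18 x 18 mm in section, 185 mm long, black rubber sleeve, bare metal end caps, about 0.2 kg. A round steel pin, 8 mm thick, stands out on the centre line at each end; 222 mm over all when free. Origin: centre of the tube's underside, x along the tube to the sprung end, z up; the centre line is 9 mm above the origin.
- plunger (a joint): How far the sprung pin is pushed into the bar, in m: 0 free, 0.0155 at its stop. The spring needs 3.5 N to start and 0.7 N more per mm, so about 14.4 N at the stop (7.7 N when fitted).
- spring_tip (a point): Outermost point of the sprung pin's round nose, on the bar's centre line. This is the longer pin, with a coil round it, at the bar's +x end: it stands out 28 mm when free and slides up to 15.5 mm into the tube.
- stub_tip (a point): Outermost point of the fixed stub pin, centre of its flat end face (edge bevelled 0.5 mm), on the bar's centre line, at the bar's -x end. This pin stands out 9 mm and does not move.
- shaker: Orbital shaker fixed to the bench: white housing 320 x 300 mm, matted platform 112 mm above the bench, an aluminium rail 14 mm thick along its left and right edges, rail tops 156 mm up, inner faces 200 mm apart. Each rail has six pockets, 43 mm apart; pairs three and five hold fitted bars, with three flasks between. Origin: centre of the underside; x to its back, y to its left, z up.
- pocket_left (a point): Centre of the floor of the frontmost pocket in the left (+y) rail: a blind level hole in the rail's inner face, 11 mm wide, 12 mm high, 8 mm deep, its centre 144 mm above the bench and 106 mm in front of the shaker's origin. The two pocket floors are 216 mm apart, so a fitted bar keeps its spring pressed in by 6 mm.
- pocket_right (a point): Centre of the floor of the frontmost pocket in the right (-y) rail, the mirror image of pocket_left.
- flask_a: Stoppered conical flask, 62 mm across the foot, 117 mm tall, on the platform between the fitted bars, left one. Origin: centre of its foot.
- flask_b: The same, middle one.
- flask_c: The same, right one.
- amber_bottle: Brown glass bottle, 86 mm diameter, 190 mm tall, on the bench behind the bar. Origin: centre of its foot.
- reagent_bottle: Clear bottle, 86 mm diameter, 170 mm tall, on the bench behind the bar. Origin: centre of its foot.
- bench_flask: Stoppered conical flask, 82 mm across, 142 mm tall, on the bench left of the bar. Origin: centre of its foot.
- wash_bottle: White squeeze bottle, 68 mm diameter, about 195 mm tall with its spout, right of the shaker. Origin: centre of its foot.
- volumetric_flask: Long-necked round flask, 72 mm across, 180 mm tall, right of the shaker. Origin: centre of its foot.
Mind the look-alikes: they are no part of the job. Several things have the shape of the bar; the one meant has the colours described above.

How it is judged:
On the way:
1. The sprung pin is in one of the two frontmost pockets and pressed at least 12 mm into the bar ((distance between spring_tip and pocket_left below 0.005 m or distance between spring_tip and pocket_right below 0.005 m) and value of joint plunger above 0.012 m), for 0.1 s.
At the end, for the whole second after the job is handed in: The bar sits across the platform in the frontmost pair of pockets, each pin's nose within 4 mm of the centre of its pocket's floor (either way round), released and at rest (((distance between spring_tip and pocket_left below 0.004 m and distance between stub_tip and pocket_right below 0.004 m) or (distance between spring_tip and pocket_right below 0.004 m and distance between stub_tip and pocket_left below 0.004 m)) and linear speed of bar below 0.01 m/s); the robot touches nothing.
It fails at once if The bar is forced: more than 25 N between the bar and the shaker, both pins together (contact force between bar and shaker above 25 N).
It fails at once if The bar snaps out instead of being eased: it moves faster than 0.25 m/s while its sprung pin is in a frontmost pocket ((distance between spring_tip and pocket_left below 0.006 m or distance between spring_tip and pocket_right below 0.006 m) and linear speed of bar above 0.25 m/s).
It fails at once if The gripper or arm leans on the shaker with more than 20 N (contact force between any of the fingers, the arm and shaker above 20 N).
It fails at once if A flask on the platform is shifted by more than 15 mm or tipped (distance of any of flask_a, flask_b, flask_c from where it was at the start of the episode above 0.015 m or angle between any of flask_a, flask_b, flask_c's own z axis and vertical above 0.25 rad).
It fails at once if A vessel on the bench is shifted by more than 20 mm (distance of any of amber_bottle, reagent_bottle, bench_flask, wash_bottle, volumetric_flask from where it was at the start of the episode above 0.02 m).
It also fails if it takes over 69 s, if anything falls off the work surface, if the arm or the gripper's body presses on something with over 40 N, if the wrist force passes 120 N, or if a joint passes its speed limit or range.

ROBOT

A 7-joint arm with a two-finger parallel gripper is mounted at the origin on the work surface. World frame = base frame: x ahead of the robot, y to its left, z up, the work surface at z = 0. Lengths are in m, angles in rad, forces in N, time in s.
With the tool pointing down it reaches from about 0.4 to 0.875 m from the base axis. Payload 19.3 kg.
Tool frame: the origin (TCP) lies at the very end of the fingers, on their centre line; the grasp point (between the pads) lies 19 mm behind it; z points along the fingers, y is the direction in which the jaws open and shut (so a half turn about z gives the same grasp; the last joint's range is limited). The gripper opens to 85 mm and grips with 20 to 120 N. Pads are 22 mm wide; open, the fingers measure 114 mm over their backs; the gripper's body (76 mm by 85 mm) begins 54 mm behind the grasp point. The pads swing forward as they close: fully open they stand 13 mm farther back than shut.
Start: joints at [-1.317, 0.521, -0.036, 1.599, 0.021, 1.021, -0.113], TCP at [0.199, 0.593, 0.231] pointing down, gripper open.
Joint ranges: [-2.91, 2.91], [-0.3, 2.13], [-1.5, 1.42], [0.17, 2.43], [-1.26, 4.41], [0.16, 1.93], [-2.52, 2.52]. Speed limits (rad/s): [1.89, 1.89, 2.39, 2.39, 3.01, 3.01, 3.01].

INTERFACE

Orientations are given as [roll, pitch, yaw] about the fixed x, y, z axes, in that order (R = Rz(yaw) Ry(pitch) Rx(roll)).
In Python, from workcell import telemetry, imaging, ticket gives the robot as it stands.
- The arm moves only by the tool carry_out, never from a script. Its argument "series" is a list of rows, each a list of 7 numbers: the shift along the tool's x, y, z in m, then the turn, a rotation vector about the tool's x, y, z in rad, then the closure in counts, from 0 (fully open) to 255 (shut). In form: [[tx, ty, tz, ax, ay, az, jaw], ...]. A call has 1 to 10 rows; each row is the pose to reach, as a shift and turn from the pose commanded when the call began, along the tool's axes at that moment; what a row does not reach only later rows make up. A row lasts 1/8 s, in which the tool goes at most 62.5 mm and 10.7 degrees, less where a joint would pass 70% of its speed; a pose out of reach is approached as far as the arm can. A call with a gripper value outside its range is refused whole. The fingers move at their own pace and stop on an object; "force" is the grip in N (left out, the last holds). Time passes only in rows, so rows that repeat a pose let the fingers close. It gives the time, the measured TCP pose, the force and the opening at its end, in the units of the state.
- telemetry.observe(): the state, without advancing time (a new reading comes with each control period).
- imaging.grab_frame(name): name is "scene" or "side" or "wrist"; returns (picture, depth): 420x560x3 uint8, blue, green, red; 420x560 float32, m along the optical axis (not along the pixel's ray), 0 where there is no reading.
- imaging.camera_info(name): a dict with "mtx" (3x3 intrinsics, pixels), "dist_coeffs" ([k1, k2, p1, p2, k3] as OpenCV has them; the pictures are not rectified), "extrinsics" (4x4, takes a point from camera to world coordinates); the wrist camera has in their place "hand_eye" (4x4, takes a point from camera to tool coordinates, whose origin is the TCP and whose axes are the flange's). Camera axes: x right, y down, z forward; pixel columns grow to the right and rows downward; lengths in m; the calibration is good to about 2 mm. A picture is of the moment at which its call begins: read the wrist's pose just before it. camera_info takes no time and is no camera call.
- ticket.job_done(): hands the job in, once; it reports no verdict.
The state is a dict: "clock": time; "qpos": joint angles; "qd": joint speeds; "joint_efforts": joint torques, N m; "position": TCP position; "tool_rot": TCP orientation; "force": force on the tool from outside, world axes, zero at the start; "moment": the same for the moment, N m; "grip_width": finger opening in m.
Only numpy, scipy, OpenCV 4.12 (cv2) and the standard library are available. Lean on these libraries where they do the work, as an engineer would, in place of code of your own. Each camera call takes 0.05 s, during which the arm holds its last target.

## Working session

There is one attempt and no reset: what is moved stays moved. The work goes in short steps, Python scripts to look and compute and a tool call to move; the robot and the scene stay as the last step left them, time stands still between calls to the robot, and variables do not carry over. Pictures are saved under pics/ and viewed, and the job is handed in when it is done.

Besides the shell and the picture viewer there is one more tool, called after "Call:" as name(argument=value, ...), one argument or row to a line, values as JSON. carry_out: Moves the arm, as the interface text tells. Its arguments: {"type":"object","properties":{"series":{"type":"array"},"force":{"type":"number"}},"required":["series"]}

```bash
ls; mkdir -p pics; cat > h.py <<'E'
import numpy as np, cv2
from workcell import telemetry, imaging, ticket
np.set_printoptions(precision=4, suppress=True)
def grab(n,save=None):
    st=telemetry.observe()
    p,d=imaging.grab_frame(n)
    np.savez('last_%s.npz'%n,p=p,d=d,pos=st['position'],rot=st['tool_rot'])
    if save: cv2.imwrite('pics/'+save,p)
    return p,d,st
E
python3 - <<'E'
from h import *
print(telemetry.observe())
for n in ['scene','side','wrist']:
    p,d,st=grab(n,n+'0.png'); c=imaging.camera_info(n); print(n,c)
E
```

```text
pics
{'clock': 0.0, 'qpos': array([-1.3172,  0.522 , -0.0363,  1.6   ,  0.0213,  1.0211, -0.1128]), 'qd': array([ 0.0002, -0.0014, -0.0011,  0.0001,  0.0006, -0.0003,  0.0018]), 'joint_efforts': array([  0.0002, -92.7088,   1.98  , -36.9964,   0.0178,   0.0077,
         0.    ]), 'position': array([0.1988, 0.5922, 0.2307]), 'tool_rot': array([-3.1404,  0.0001,  2.8178]), 'force': array([-0.5544,  0.3255,  0.3584]), 'moment': array([ 0.0028,  0.0022, -0.038 ]), 'grip_width': 0.0853309166195222}
scene {'mtx': array([[531.8001,   0.    , 266.2   ],
       [  0.    , 531.8001, 219.307 ],
       [  0.    ,   0.    ,   1.    ]]), 'dist_coeffs': array([0.0078, 0.    , 0.    , 0.    , 0.    ]), 'extrinsics': array([[-0.2581,  0.8382, -0.4805,  1.3376],
       [ 0.9661,  0.2236, -0.1288,  0.2717],
       [-0.0006, -0.4975, -0.8675,  1.6621],
       [ 0.    ,  0.    ,  0.    ,  1.    ]])}
side {'mtx': array([[379.6068,   0.    , 290.182 ],
       [  0.    , 379.6068, 210.1924],
       [  0.    ,   0.    ,   1.    ]]), 'dist_coeffs': array([-0.0617,  0.    ,  0.    ,  0.    ,  0.    ]), 'extrinsics': array([[ 0.9961, -0.0612,  0.0638,  0.3973],
       [-0.0883, -0.6558,  0.7498, -0.8579],
       [-0.004 , -0.7525, -0.6586,  0.8996],
       [ 0.    ,  0.    ,  0.    ,  1.    ]])}
wrist {'mtx': array([[374.3642,   0.    , 279.0228],
       [  0.    , 374.3642, 209.7811],
       [  0.    ,   0.    ,   1.    ]]), 'dist_coeffs': array([-0.0888,  0.    ,  0.    ,  0.    ,  0.    ]), 'hand_eye': array([[ 0.0001, -0.9561, -0.2929,  0.0744],
       [ 1.    , -0.    ,  0.0005, -0.0003],
       [-0.0004, -0.2929,  0.9561, -0.143 ],
       [ 0.    ,  0.    ,  0.    ,  1.    ]])}
```

View pics/scene0.png

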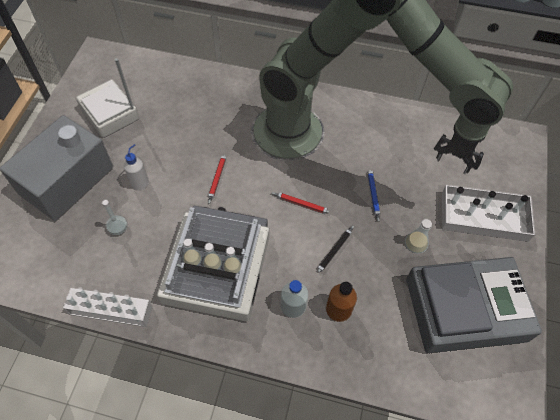

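View pics/side0.png

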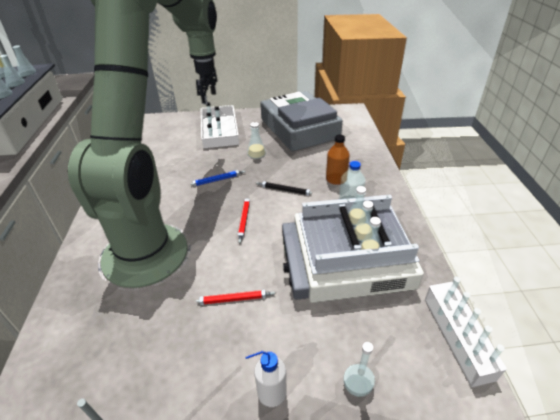

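View pics/wrist0.png

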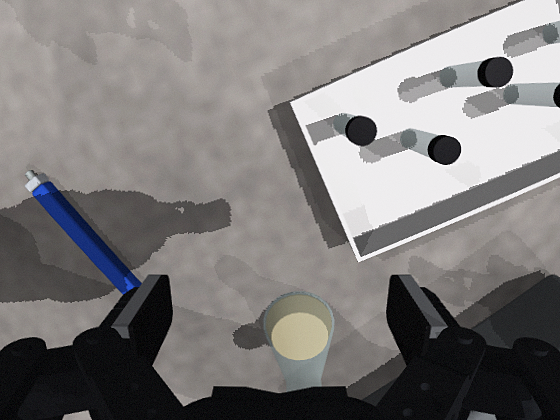

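```bash
cat >> h.py <<'E'
from scipy.spatial.transform import Rotation as Ro
def campose(n,npz):
    c=imaging.camera_info(n)
    if n!='wrist': return c, c['extrinsics']
    T=np.eye(4); T[:3,:3]=Ro.from_euler('xyz',npz['rot']).as_matrix(); T[:3,3]=npz['pos']
    return c, T@c['hand_eye']
def ray(n,uv,npz):
    c,E=campose(n,npz)
    q=cv2.undistortPoints(np.array(uv,float).reshape(-1,1,2),c['mtx'],c['dist_coeffs']).reshape(-1,2)
    return E[:3,3], np.c_[q,np.ones(len(q))]@E[:3,:3].T
def atz(n,uv,z,npz):
    o,r=ray(n,uv,npz); return o+r*((z-o[2])/r[:,2])[:,None]
def cloud(n,npz):
    d=npz['d']; h,w=d.shape
    uv=np.stack(np.meshgrid(np.arange(w),np.arange(h)),-1).reshape(-1,2).astype(float)
    o,r=ray(n,uv,npz); P=o+r*d.reshape(-1,1); P[d.ravel()==0]=np.nan
    return P.reshape(h,w,3)
def proj(n,P,npz):
    c,E=campose(n,npz); M=np.linalg.inv(E)
    return cv2.projectPoints(np.asarray(P,float).reshape(-1,3),cv2.Rodrigues(M[:3,:3])[0],M[:3,3],c['mtx'],c['dist_coeffs'])[0].reshape(-1,2)
E
python3 - <<'E'
from h import *
z=np.load('last_scene.npz'); p=z['p']
a=cv2.resize(p[215:285,300:370],None,fx=5.5,fy=5.5,interpolation=cv2.INTER_CUBIC)
b=cv2.resize(p[195:325,150:280],None,fx=3,fy=3,interpolation=cv2.INTER_CUBIC)
o=np.zeros((400,790,3),np.uint8); o[:385,:385]=a; o[:390,395:785]=b
cv2.imwrite('pics/crop1.png',o)
C=cloud('scene',z)
for n,(u,v) in dict(bar=(335,250),tabl=(320,150),shrailL=(258,250),shrailR=(185,250),plat=(225,230)).items(): print(n,C[v,u])
s=np.load('last_side.npz');C=cloud('side',s)
for n,(u,v) in dict(bar=(287,188),tabl=(230,250),plat=(325,240)).items(): print(n,C[v,u])
E
```

```text
bar [0.481  0.2883 0.0128]
tabl [0.0635 0.147  0.0013]
shrailL [0.5857 0.0419 0.0883]
shrailR [ 0.6866 -0.165   0.1767]
plat [ 0.547  -0.0833  0.0985]
bar [0.4818 0.2715 0.0197]
tabl [ 0.2742 -0.0104  0.0006]
plat [ 0.5622 -0.1015  0.1124]
```

View pics/crop1.png

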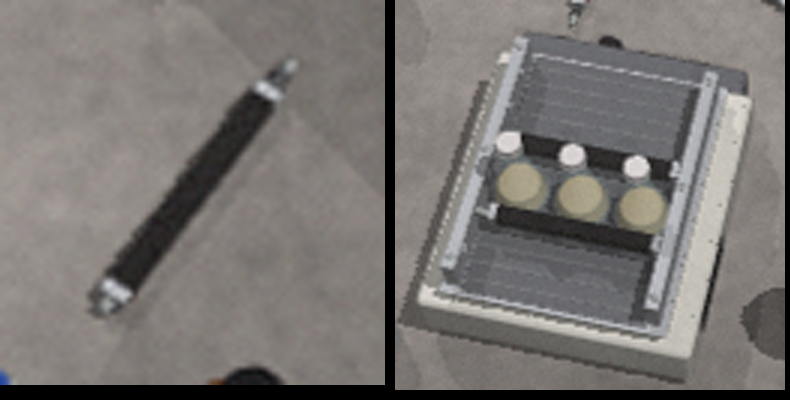

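Candidates are red (217,180), red (300,203), blue (374,195) and black (335,250). The enlarged crop shows the last one has a black sleeve and bare metal caps, with the long sprung pin at its upper right, about (353,226). That matches the description, so it is the bar. The shaker's control panel faces the robot (top of the picture).

```bash
python3 - <<'E'
from h import *
z=np.load('last_scene.npz')
R=atz('scene',[(255,220),(236.7,295),(191.7,209),(167.7,285)],0.156,z); print(R)
B=atz('scene',[(353.3,226.3),(317.8,271)],0.009,z); print(B, np.linalg.norm(B[0]-B[1]))
d=B[0]-B[1]; print('bar yaw',np.degrees(np.arctan2(d[1],d[0])), 'centre',B.mean(0))
for a,b in ((0,1),(2,3)):
    v=R[b]-R[a]; print(np.linalg.norm(v), np.degrees(np.arctan2(v[1],v[0])))
print(R[0]-R[2])
s=np.load('last_side.npz')
print(proj('side',B,s))
st=telemetry.observe(); print(Ro.from_euler('xyz',st['tool_rot']).as_matrix(), imaging.camera_info('wrist')['hand_eye'])
E
```

```text
[[ 0.5153  0.0134  0.156 ]
 [ 0.7807  0.0299  0.156 ]
 [ 0.5289 -0.1998  0.156 ]
 [ 0.8038 -0.1825  0.156 ]]
[[0.3698 0.3328 0.009 ]
 [0.5722 0.2475 0.009 ]] 0.21959087134314917
bar yaw 157.1593988839459 centre [0.471  0.2902 0.009 ]
0.26595190759000065 3.5722432183890773
0.2754374376405356 3.5883992774335463
[-0.0136  0.2131  0.    ]
[[257.0859 182.199 ]
 [311.5105 192.7622]]
[[-0.948   0.3182 -0.0002]
 [ 0.3182  0.948  -0.0008]
 [-0.     -0.0008 -1.    ]] [[ 0.0001 -0.9561 -0.2929  0.0744]
 [ 1.     -0.      0.0005 -0.0003]
 [-0.0004 -0.2929  0.9561 -0.143 ]
 [ 0.      0.      0.      1.    ]]
```

```bash
cat >> h.py <<'E'
def row(pd,rd,frm=None):
    """tool-frame shift+turn from current (measured) pose to world pose"""
    st=telemetry.observe() if frm is None else frm
    R=Ro.from_euler('xyz',st['tool_rot']); D=Ro.from_euler('xyz',rd)
    return np.r_[R.inv().apply(np.array(pd)-st['position']),(R.inv()*D).as_rotvec()]
E
python3 - <<'E'
from h import *
print(row([0.471,0.290,0.22],[np.pi,0,np.radians(157.2)]))
z=np.load('last_scene.npz');C=cloud('scene',z)
for nm,(u,v) in dict(amber=(346,288),reag=(295,287),bf=(426,226)).items():
    print(nm,C[v,u],C[v+8:v+14,u])
E
```

```text
[-0.3542 -0.2     0.0111 -0.0008  0.0001  0.0741]
amber [0.6862 0.343  0.1851] [[0.6999 0.3491 0.1585]
 [0.6967 0.3504 0.1435]
 [0.701  0.3509 0.1461]
 [0.7039 0.3515 0.1455]
 [0.7082 0.352  0.1484]
 [0.7078 0.353  0.1398]]
reag [0.716  0.1947 0.1702] [[0.7306 0.1994 0.144 ]
 [0.7296 0.1996 0.1336]
 [0.7354 0.2007 0.1403]
 [0.7359 0.2011 0.1335]
 [0.7358 0.2015 0.1252]
 [0.7397 0.2023 0.1272]]
bf [0.3819 0.5582 0.1364] [[0.3835 0.5704 0.0899]
 [0.3851 0.5715 0.0861]
 [0.3825 0.574  0.0756]
 [0.3886 0.5737 0.0794]
 [0.3843 0.5767 0.0657]
 [0.3817 0.5792 0.0549]]
```

Call:
carry_out(
  series=[
    [-0.354, -0.2, 0.011, 0, 0, 0.074, 0],
    [-0.354, -0.2, 0.011, 0, 0, 0.074, 0],
    [-0.354, -0.2, 0.011, 0, 0, 0.074, 0],
    [-0.354, -0.2, 0.011, 0, 0, 0.074, 0],
    [-0.354, -0.2, 0.011, 0, 0, 0.074, 0],
    [-0.354, -0.2, 0.011, 0, 0, 0.074, 0],
    [-0.354, -0.2, 0.011, 0, 0, 0.074, 0],
    [-0.354, -0.2, 0.011, 0, 0, 0.074, 0],
    [-0.354, -0.2, 0.011, 0, 0, 0.074, 0],
  ],
  force=60,
)

```text
clock: 1.27
position: [0.4702, 0.291, 0.2202]
tool_rot: [3.142, -0.001, 2.744]
force: [-1.1, 0.5, 0.9]
grip_width: 0.0856
```

```bash
python3 - <<'E'
from h import *
p,d,st=grab('wrist','w1.png'); print(st['position'],st['tool_rot'],st['clock'],st['grip_width'],st['qpos'])
E
```

```text
[0.4702 0.291  0.2202] [ 3.1416 -0.0005  2.7444] 1.275 0.08557669466890423 [-0.7038  0.4207  0.0576  1.8071 -0.0303  0.9149  0.5409]
```

View pics/w1.png

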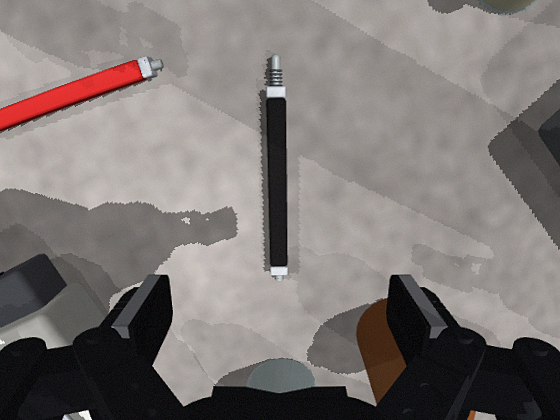

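```bash
python3 - <<'E'
from h import *
z=np.load('last_wrist.npz'); p=z['p']
a=cv2.resize(p[45:115,240:315],None,fx=5,fy=5,interpolation=cv2.INTER_NEAREST)
b=cv2.resize(p[225:295,240:315],None,fx=5,fy=5,interpolation=cv2.INTER_NEAREST)
cv2.imwrite('pics/crop2.png',np.hstack([a,b]))
C=cloud('wrist',z); print(C[180,277],C[180,340],C[90,276])
E
```

```text
[0.4712 0.2884 0.0184] [ 0.4994  0.3445 -0.0015] [0.3957 0.3192 0.0193]
```

View pics/crop2.png

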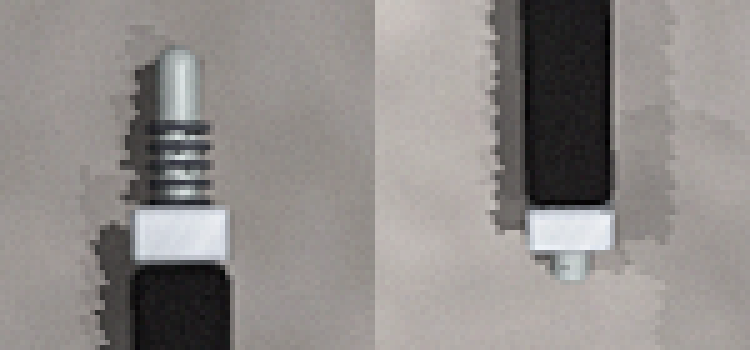

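```bash
python3 - <<'E'
from h import *
z=np.load('last_wrist.npz')
B=atz('wrist',[(276.3,86.4),(279.1,275.0)],0.018,z); T=atz('wrist',[(276,53.8),(279.1,281)],0.009,z)
for Q in (B,T):
    d=Q[0]-Q[1]; print(Q,np.linalg.norm(d),np.degrees(np.arctan2(d[1],d[0])),Q.mean(0))
d=(B[0]-B[1]);c=B.mean(0)
y=np.arctan2(d[1],d[0]); print(row([c[0],c[1],0.006],[np.pi,0,y]))
E
```

```text
[[0.3929 0.3206 0.018 ]
 [0.5633 0.2519 0.018 ]] 0.18371223655586957 158.02555846709572 [0.4781 0.2863 0.018 ]
[[0.3666 0.3313 0.009 ]
 [0.574  0.2474 0.009 ]] 0.22371068316702497 157.96037823339915 [0.4703 0.2894 0.009 ]
[-0.0095 -0.0015  0.2142  0.     -0.0005 -0.0129]
```

Call:
carry_out(
  series=[
    [-0.0095, -0.0015, 0.06, 0, 0, -0.0129, 60],
    [-0.0095, -0.0015, 0.12, 0, 0, -0.0129, 60],
    [-0.0095, -0.0015, 0.16, 0, 0, -0.0129, 60],
    [-0.0095, -0.0015, 0.19, 0, 0, -0.0129, 60],
    [-0.0095, -0.0015, 0.205, 0, 0, -0.0129, 60],
    [-0.0095, -0.0015, 0.212, 0, 0, -0.0129, 60],
    [-0.0095, -0.0015, 0.214, 0, 0, -0.0129, 60],
    [-0.0095, -0.0015, 0.214, 0, 0, -0.0129, 60],
  ],
)

```text
clock: 2.33
position: [0.4794, 0.2855, 0.0071]
tool_rot: [3.141, 0.001, 2.757]
force: [0.0, 0.0, 1.3]
grip_width: 0.0652
```

```bash
python3 - <<'E'
from h import *
p,d,st=grab('wrist','w2.png'); print(st)
E
```

```text
{'clock': 2.325, 'qpos': array([-0.6633,  0.7499,  0.0279,  1.9151, -0.0414,  0.4761,  0.5798]), 'qd': array([ 0.    , -0.0039, -0.    ,  0.0018,  0.0007,  0.0003, -0.0003]), 'joint_efforts': array([ -0.1512, -94.771 ,   4.4624, -19.791 ,   0.0068,  -0.0673,
        -0.0024]), 'position': array([0.4794, 0.2855, 0.0071]), 'tool_rot': array([3.1406, 0.0006, 2.7567]), 'force': array([0.0463, 0.0462, 1.2734]), 'moment': array([-0.0131,  0.0326, -0.0465]), 'grip_width': 0.06524641129420504}
```

View pics/w2.png

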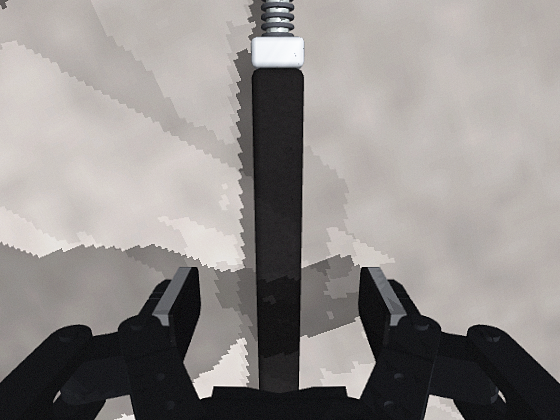

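Call:
carry_out(
  series=[
    [0, 0, 0, 0, 0, 0, 255],
    [0, 0, 0, 0, 0, 0, 255],
    [0, 0, 0, 0, 0, 0, 255],
    [0, 0, 0, 0, 0, 0, 255],
    [0, 0, 0, 0, 0, 0, 255],
    [0, 0, 0, 0, 0, 0, 255],
  ],
  force=80,
)

```text
clock: 3.12
position: [0.4791, 0.2853, 0.0068]
tool_rot: [3.141, 0.0, 2.757]
force: [-2.2, -0.7, 9.7]
grip_width: 0.0157
```

Call:
carry_out(
  series=[
    [0, 0, -0.01, 0, 0, 0, 255],
    [0, 0, -0.05, 0, 0, 0, 255],
    [0, 0, -0.11, 0, 0, 0, 255],
    [0, 0, -0.17, 0, 0, 0, 255],
    [0, 0, -0.23, 0, 0, 0, 255],
    [0, 0, -0.26, 0, 0, 0, 255],
    [0, 0, -0.27, 0, 0, 0, 255],
    [0, 0, -0.27, 0, 0, 0, 255],
  ],
)

```text
clock: 4.12
position: [0.4788, 0.2851, 0.2759]
tool_rot: [-3.141, -0.0, 2.757]
force: [-0.2, 0.3, -3.7]
grip_width: 0.0156
```

```bash
python3 - <<'E'
from h import *
p,d,st=grab('wrist','w3.png'); print(st)
p,d,st=grab('side','s3.png')
E
```

```text
{'clock': 4.125, 'qpos': array([-0.6937,  0.3678,  0.0673,  1.7315, -0.028 ,  1.0437,  0.569 ]), 'qd': array([ 0.0009,  0.0265, -0.0016,  0.0185,  0.    , -0.0119,  0.0028]), 'joint_efforts': array([  0.0489, -82.0111,   3.2926, -40.073 ,   0.0214,   0.4834,
        -0.0116]), 'position': array([0.4788, 0.2851, 0.2759]), 'tool_rot': array([-3.1413, -0.0002,  2.7566]), 'force': array([-0.1988,  0.2577, -3.7048]), 'moment': array([-0.0042, -0.0496,  0.0094]), 'grip_width': 0.015603658347070119}
```

View pics/w3.png

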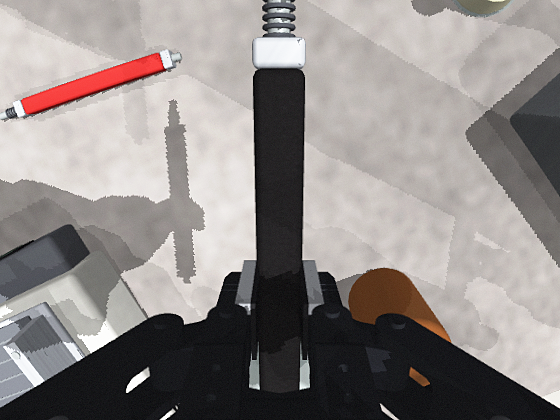

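View pics/s3.png

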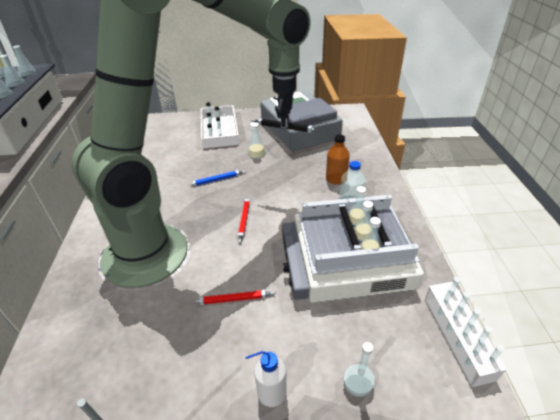

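```bash
cat >> h.py <<'E'
def toolcloud(npz):
    C=cloud('wrist',npz); R=Ro.from_euler('xyz',npz['rot'])
    return R.inv().apply((C-npz['pos']).reshape(-1,3)).reshape(C.shape)
E
python3 - <<'E'
from h import *
z=np.load('last_wrist.npz');T=toolcloud(z)
for v in (5,20,45,60,80,120,160,200,240,280): print(v,T[v,279],T[v,265],T[v,293])
M=T[...,2]; 
for v in (45,100,200): 
    r=np.where(M[v,200:350]<0.03)[0]+200; print(v,r.min(),r.max(),T[v,r.min()],T[v,r.max()])
p=z['p']; cv2.imwrite('pics/crop3.png',cv2.resize(p[0:80,240:320],None,fx=7,fy=7,interpolation=cv2.INTER_NEAREST))
E
```

```text
5 [ 0.1039 -0.0003 -0.008 ] [ 0.1042 -0.0049 -0.0068] [ 0.1044  0.0045 -0.0057]
20 [ 0.0996 -0.0003 -0.0058] [ 0.1002 -0.0051 -0.0023] [ 0.1001  0.0046 -0.0031]
45 [ 0.0909 -0.0003 -0.0106] [ 0.0908 -0.0049 -0.0114] [ 0.0909  0.0044 -0.0107]
60 [ 0.086  -0.0003 -0.0122] [ 0.0859 -0.0049 -0.0126] [ 0.086   0.0044 -0.0115]
80 [ 0.0796 -0.0003 -0.0118] [ 0.0796 -0.005  -0.0108] [ 0.0796  0.0044 -0.0124]
120 [ 0.0664 -0.0003 -0.0122] [ 0.0664 -0.005  -0.0123] [ 0.0663  0.0046 -0.0107]
160 [ 0.0524 -0.0003 -0.0109] [ 0.0527 -0.0052 -0.0127] [ 0.0524  0.0047 -0.0108]
200 [ 0.0376 -0.0002 -0.0109] [ 0.0378 -0.0054 -0.0115] [ 0.038   0.0048 -0.0122]
240 [ 0.0221 -0.0002 -0.0113] [ 0.0221 -0.0055 -0.0113] [ 0.0219  0.0051 -0.0108]
280 [ 0.0053 -0.0002 -0.0114] [ 0.0055 -0.0057 -0.0118] [ 0.0055  0.0052 -0.0118]
45 252 305 [ 0.0909 -0.0092 -0.0105] [ 0.091   0.0084 -0.0095]
100 253 304 [ 0.0731 -0.0093 -0.009 ] [ 0.0731  0.0084 -0.0094]
200 256 303 [ 0.0374 -0.0087 -0.0101] [ 0.0372  0.0086 -0.0093]
```

View pics/crop3.png

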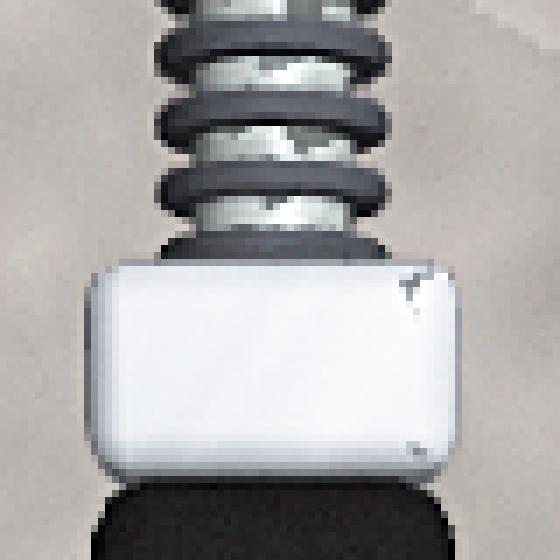

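```bash
python3 - <<'E'
from h import *
print(row([0.551,-0.0915,0.34],[np.pi,0,np.radians(93.6)]))
E
```

```text
[-0.2084 -0.3217 -0.0648 -0.0024  0.0001  1.1231]
```

Call:
carry_out(
  series=[
    [-0.025, -0.04, -0.0648, 0, 0, 0.15, 255],
    [-0.055, -0.08, -0.0648, 0, 0, 0.3, 255],
    [-0.085, -0.125, -0.0648, 0, 0, 0.45, 255],
    [-0.115, -0.17, -0.0648, 0, 0, 0.6, 255],
    [-0.145, -0.22, -0.0648, 0, 0, 0.75, 255],
    [-0.175, -0.265, -0.0648, 0, 0, 0.9, 255],
    [-0.195, -0.3, -0.0648, 0, 0, 1.03, 255],
    [-0.2084, -0.3217, -0.0648, 0, 0, 1.1231, 255],
    [-0.2084, -0.3217, -0.0648, 0, 0, 1.1231, 255],
    [-0.2084, -0.3217, -0.0648, 0, 0, 1.1231, 255],
  ],
)

```text
clock: 5.48
position: [0.5514, -0.09, 0.3405]
tool_rot: [-3.141, -0.001, 1.636]
force: [0.5, 0.8, -2.0]
grip_width: 0.0154
```

```bash
python3 - <<'E'
from h import *
p,d,st=grab('wrist','w4.png'); print(st['position'],st['tool_rot'],st['qpos'],st['force'],st['qd'])
E
```

```text
[ 0.5514 -0.09    0.3405] [-3.1406 -0.0005  1.6357] [-0.2762  0.3392  0.4482  1.6493 -0.1563  1.1898  0.2732] [ 0.4694  0.7635 -2.0172] [-0.009  -0.0091 -0.002   0.0014  0.0014  0.0029  0.001 ]
```

View pics/w4.png

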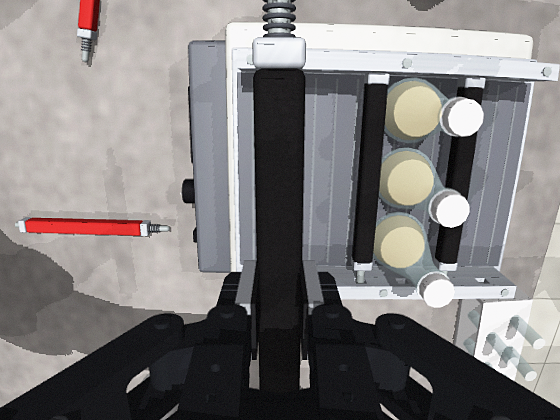

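```bash
python3 - <<'E'
from h import *
z=np.load('last_wrist.npz'); p=z['p']
cv2.imwrite('pics/c4a.png',cv2.resize(p[40:115,225:385],None,fx=5,fy=5,interpolation=cv2.INTER_NEAREST))
cv2.imwrite('pics/c4b.png',cv2.resize(p[40:110,385:560],None,fx=4.5,fy=4.5,interpolation=cv2.INTER_NEAREST))
cv2.imwrite('pics/c4c.png',cv2.resize(p[240:310,330:530],None,fx=4,fy=4,interpolation=cv2.INTER_NEAREST))
C=cloud('wrist',z)
for u,v in ((376,90),(370,150),(363,250),(408,55),(500,68),(455,250),(350,290)): print(u,v,C[v,u])
E
```

```text
376 90 [ 0.6295 -0.0046  0.1503]
370 150 [ 0.6307 -0.0564  0.1506]
363 250 [ 0.6368 -0.1525  0.151 ]
408 55 [0.6508 0.0254 0.158 ]
500 68 [0.7333 0.0232 0.1569]
455 250 [ 0.7285 -0.1473  0.1506]
350 290 [ 0.6281 -0.1931  0.1571]
```

View pics/c4a.png

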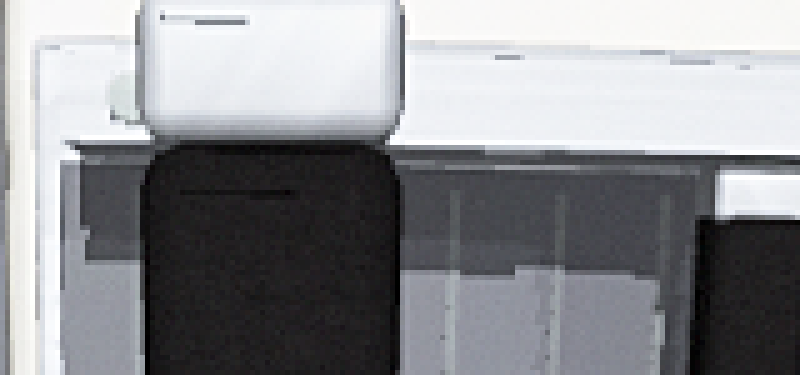

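View pics/c4b.png

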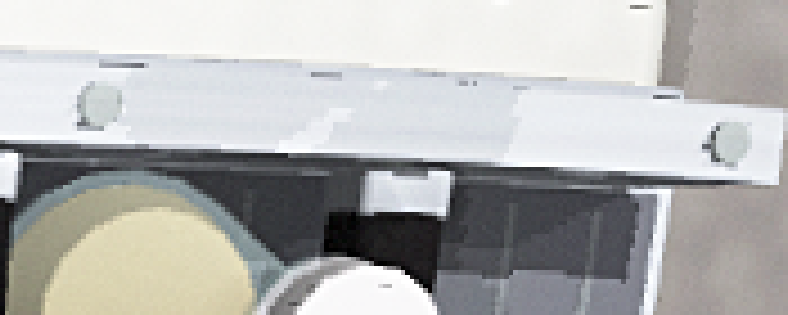

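View pics/c4c.png

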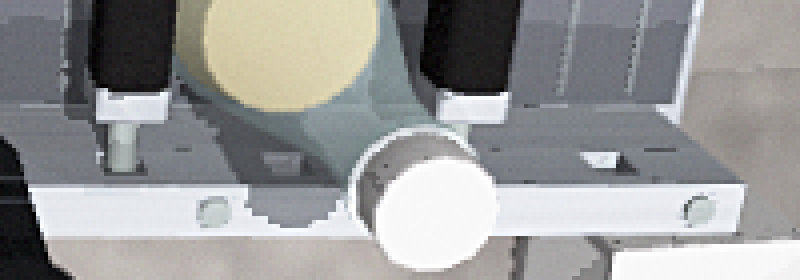

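```bash
python3 - <<'E'
from h import *
z=np.load('last_wrist.npz')
b3=atz('wrist',[(378.8,73.6),(362.9,269.5)],0.153,z); b5=atz('wrist',[(475.5,77.3),(448.4,269.5)],0.153,z)
S=atz('wrist',[(407.2,62.9),(547.2,71.8),(383.3,292.75),(504.75,292.5),(250,59.6)],0.157,z)
ang=lambda v: np.degrees(np.arctan2(v[1],v[0]))
for b in (b3,b5): print(b, np.linalg.norm(b[0]-b[1]), ang(b[0]-b[1])-90)
print('sep',b5.mean(0)-b3.mean(0),ang(b5.mean(0)-b3.mean(0)))
print(S, ang(S[1]-S[0]),ang(S[3]-S[2]),ang(S[0]-S[2])-90,ang(S[1]-S[3])-90,ang(S[0]-S[4]))
print([np.linalg.norm(S[i]-S[j]) for i,j in ((0,1),(2,3),(0,2),(1,3),(0,4))])
# rail edges (inner top edge left, inner top edge right)
E1=atz('wrist',[(300,69.2),(345,70.5),(385+20/4.5,40+145/4.5),(385+700/4.5,40+180/4.5)],0.156,z)
E2=atz('wrist',[(330+40/4,240+184/4),(330+740/4,240+184/4)],0.156,z)
print(E1,E2)
E
```

```text
[[ 0.6295  0.0089  0.153 ]
 [ 0.6389 -0.1722  0.153 ]] 0.1813305768298513 2.9858847576012124
[[ 0.7146  0.0137  0.153 ]
 [ 0.7249 -0.1675  0.153 ]] 0.18145766371202593 3.269719877297078
sep [0.0855 0.0047 0.    ] 3.1561314973711148
[[ 0.6513  0.0192  0.157 ]
 [ 0.778   0.0252  0.157 ]
 [ 0.6617 -0.1944  0.157 ]
 [ 0.7888 -0.1885  0.157 ]
 [ 0.5209  0.0121  0.157 ]] 2.7089854065759686 2.6591746235977682 2.7799670312906812 2.88410446387509 3.122594301257321
[np.float64(0.1268116687878777), np.float64(0.12720072803229945), np.float64(0.21384473303365584), np.float64(0.21395615176397387), np.float64(0.13068621502036606)]
[[0.5626 0.0072 0.156 ]
 [0.6001 0.0089 0.156 ]
 [0.6376 0.0105 0.156 ]
 [0.7738 0.0177 0.156 ]] [[ 0.6179 -0.1899  0.156 ]
 [ 0.7988 -0.1812  0.156 ]]
```

```bash
cat >> h.py <<'E'
import json
P=dict(M=[0.5487,-0.0930],yaw=2.95,tip=[0.1215,-0.0003,-0.0023],dz=0.0)
def target(ys,z,th,c=0.0,par=P,dx=0.0):
    """tip (if plunger pressed c) at shaker-y ys, height z, bar tilted th (sprung end down)"""
    a=np.radians(par['yaw'])
    R=Ro.from_euler('z',a+np.pi/2)*Ro.from_euler('x',np.pi)*Ro.from_rotvec([0,-th,0])
    t=np.array(par['tip'])-[c,0,0]
    p=np.r_[np.array(par['M'])+ys*np.array([-np.sin(a),np.cos(a)])+dx*np.array([np.cos(a),np.sin(a)]),z]
    return p-R.apply(t), R.as_euler('xyz'), R
def tip_now(c=0.0,st=None,par=P):
    st=st or telemetry.observe(); R=Ro.from_euler('xyz',st['tool_rot'])
    w=st['position']+R.apply(np.array(par['tip'])-[c,0,0]); a=np.radians(par['yaw'])
    d=w[:2]-np.array(par['M']); ax=R.apply([1,0,0])
    return dict(xs=d@[np.cos(a),np.sin(a)], ys=d@[-np.sin(a),np.cos(a)], z=w[2], tilt=-np.arcsin(ax[2]), yaw=np.degrees(np.arctan2(ax[1],ax[0]))-90-par['yaw'], F=R.inv().apply(st['force']),Fw=st['force'],t=st['clock'])
E
python3 - <<'E'
from h import *
p,e,R=target(0.085,0.200,0.14); print(p,e,row(p,e)); print(tip_now())
E
```

```text
[ 0.5508 -0.1286  0.2147] [3.1416 0.14   1.6223] [-0.0387 -0.003   0.126   0.0003 -0.1405  0.0138]
{'xs': np.float64(0.0009021520688798021), 'ys': np.float64(0.12448012194605025), 'z': np.float64(0.3430478481658235), 'tilt': np.float64(-0.0005207254624943757), 'yaw': np.float64(0.78653278682616), 'F': array([-0.1719, -1.1053,  2.4615]), 'Fw': array([-1.0935, -0.2424, -2.4609]), 't': 5.525}
```

Call:
carry_out(
  series=[
    [-0.0387, -0.003, 0.03, 0, -0.07, 0.0138, 255],
    [-0.0387, -0.003, 0.07, 0, -0.1405, 0.0138, 255],
    [-0.0387, -0.003, 0.105, 0, -0.1405, 0.0138, 255],
    [-0.0387, -0.003, 0.12, 0, -0.1405, 0.0138, 255],
    [-0.0387, -0.003, 0.126, 0, -0.1405, 0.0138, 255],
    [-0.0387, -0.003, 0.126, 0, -0.1405, 0.0138, 255],
    [-0.0387, -0.003, 0.126, 0, -0.1405, 0.0138, 255],
  ],
)

```text
clock: 6.4
position: [0.5513, -0.1302, 0.2161]
tool_rot: [3.139, 0.14, 1.619]
force: [-0.1, -0.2, -2.2]
grip_width: 0.016
```

```bash
python3 - <<'E'
from h import *
p,d,st=grab('wrist','w5.png'); print(st['position'],st['tool_rot'],tip_now(st=st))
p2,_,_=grab('side','s5.png'); grab('scene','sc5.png')
cv2.imwrite('pics/s5c.png',cv2.resize(p2[150:320,230:430],None,fx=4,fy=3.5,interpolation=cv2.INTER_CUBIC))
E
```

```text
[ 0.5513 -0.1302  0.2161] [3.1391 0.1405 1.6194] {'xs': np.float64(0.0006866081170815203), 'ys': np.float64(0.08337278061162758), 'z': np.float64(0.2013649985519631), 'tilt': np.float64(0.14045440890344033), 'yaw': np.float64(-0.16601900990181395), 'F': array([ 0.1586, -0.1067,  2.2034]), 'Fw': array([-0.0938, -0.1562, -2.2041]), 't': 6.4}
```

View pics/w5.png

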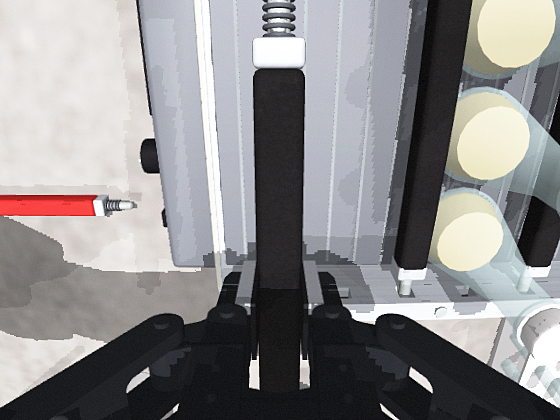

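View pics/s5c.png

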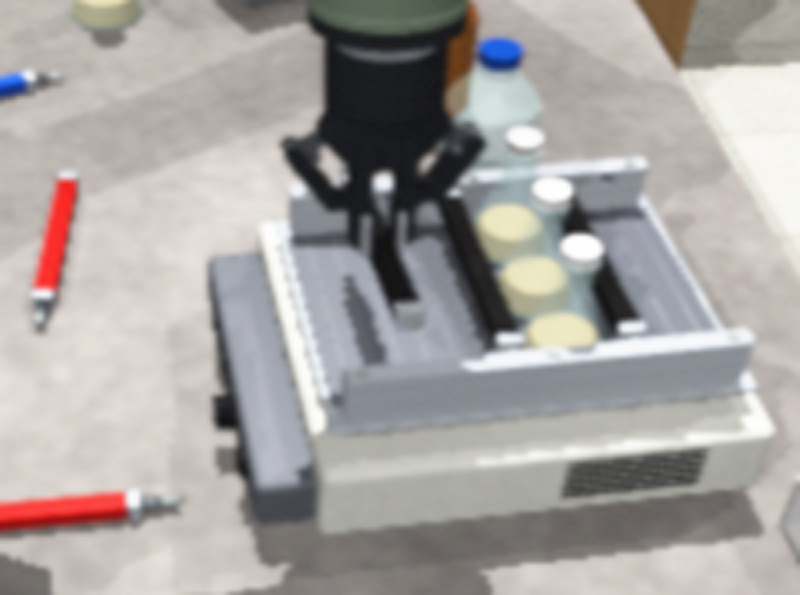

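```bash
python3 - <<'E'
from h import *
z=np.load('last_wrist.npz'); p=z['p']
cv2.imwrite('pics/c5.png',cv2.resize(p[235:325,315:475],None,fx=5,fy=5,interpolation=cv2.INTER_NEAREST))
s=np.load('last_side.npz')['p']
a=cv2.resize(s[185:230,290:400],None,fx=7,fy=7,interpolation=cv2.INTER_CUBIC)
cv2.imwrite('pics/s5d.png',a)
E
```

```text
(no output)
```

View pics/c5.png

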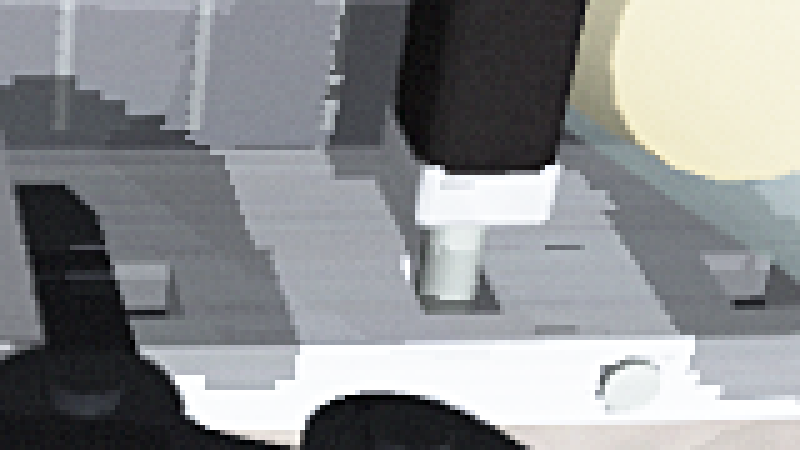

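View pics/s5d.png

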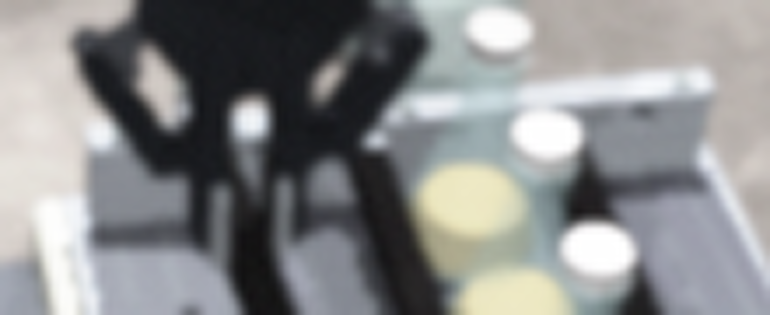

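```bash
python3 - <<'E'
from h import *
z=np.load('last_wrist.npz')
print(atz('wrist',[(412.3,279.4)],0.153,z),'was .6389 -.1722'); print(atz('wrist',[(315+633/5,235+385/5)],0.157,z),'was .6617 -.1944')
# bar3 edges upward: top face left/right edges
p=z['p']; T=toolcloud(z)
for v in (20,60,100,150,200): 
    g=p[v,380:500].astype(int).sum(1); r=np.where(g<170)[0]+380; print(v,r.min(),r.max(), [int(x) for x in g[r.min()-380-3:r.min()-380+22]])
E
```

```text
[[ 0.6389 -0.1724  0.153 ]] was .6389 -.1722
[[ 0.6627 -0.1951  0.157 ]] was .6617 -.1944
20 426 468 [267, 286, 221, 43, 44, 28, 46, 37, 35, 48, 54, 41, 43, 68, 77, 84, 96, 96, 109, 101, 122, 116, 109, 112, 108]
60 421 462 [238, 246, 211, 88, 32, 56, 36, 52, 29, 44, 44, 52, 66, 72, 89, 84, 88, 91, 113, 122, 102, 104, 108, 111, 102]
100 416 456 [260, 282, 263, 48, 33, 39, 34, 39, 60, 51, 61, 64, 56, 82, 97, 94, 109, 115, 109, 109, 103, 110, 125, 124, 118]
150 409 447 [237, 231, 230, 120, 32, 55, 42, 50, 61, 49, 72, 51, 73, 94, 104, 124, 131, 124, 138, 132, 132, 139, 141, 133, 136]
200 402 438 [260, 273, 253, 121, 47, 33, 55, 52, 76, 70, 61, 65, 79, 105, 94, 106, 122, 117, 132, 114, 124, 122, 118, 103, 131]
```

```bash
python3 - <<'E'
from h import *
z=np.load('last_wrist.npz')
e=atz('wrist',[(469,20),(463,60),(457,100),(448,150),(439,200)],0.153,z); print(e)
v=np.polyfit(e[:,1],e[:,0],1); print('yaw',np.degrees(np.arctan(-v[0])))
# held bar edges in tool frame
p=z['p']
for v in (80,120,160,200,240):
    g=p[v,230:330].astype(int).sum(1); r=np.where(g<200)[0]+230; print(v,r.min(),r.max())
p_,e_,R=target(0.085,0.146,0.14); print(row(p_,e_))
E
```

```text
[[ 0.6383 -0.0219  0.153 ]
 [ 0.6392 -0.0406  0.153 ]
 [ 0.6405 -0.0604  0.153 ]
 [ 0.6416 -0.0872  0.153 ]
 [ 0.6433 -0.1168  0.153 ]]
yaw 2.99305452428997
80 253 304
120 254 303
160 255 302
200 255 302
240 256 301
[ 0.0092 -0.0002  0.0542  0.0015  0.0004 -0.0028]
```

```bash
python3 - <<'E'
from h import *
for y in (0.085,0.094): 
    p_,e_,R=target(y,0.1435,0.14); print(row(p_,e_))
E
```

```text
[ 0.0096 -0.0002  0.0567  0.0015  0.0004 -0.0028]
[ 0.0185 -0.0003  0.0555  0.0015  0.0004 -0.0028]
```

Call:
carry_out(
  series=[
    [0.004, -0.0002, 0.02, 0.0015, 0.0004, -0.0028, 255],
    [0.007, -0.0002, 0.037, 0.0015, 0.0004, -0.0028, 255],
    [0.009, -0.0002, 0.049, 0.0015, 0.0004, -0.0028, 255],
    [0.0096, -0.0002, 0.0555, 0.0015, 0.0004, -0.0028, 255],
    [0.0096, -0.0002, 0.0567, 0.0015, 0.0004, -0.0028, 255],
    [0.0096, -0.0002, 0.0567, 0.0015, 0.0004, -0.0028, 255],
    [0.0096, -0.0002, 0.0567, 0.0015, 0.0004, -0.0028, 255],
  ],
)

```text
clock: 7.42
position: [0.5508, -0.1285, 0.158]
tool_rot: [-3.141, 0.14, 1.622]
force: [-0.0, 0.5, -2.0]
grip_width: 0.0158
```

```bash
python3 - <<'E'
from h import *
p2,_,st=grab('side'); print(tip_now(st=st), st['position'],st['moment'])
cv2.imwrite('pics/s6.png',cv2.resize(p2[185:290,280:400],None,fx=5.5,fy=5.5,interpolation=cv2.INTER_CUBIC))
E
```

```text
{'xs': np.float64(-5.5792748826419184e-05), 'ys': np.float64(0.08506645738064209), 'z': np.float64(0.14332632737311207), 'tilt': np.float64(0.1401172707048295), 'yaw': np.float64(0.004581359529669093), 'F': array([ 0.8019, -0.0204,  1.9052]), 'Fw': array([-0.0481,  0.5262, -1.9985]), 't': 7.425} [ 0.5508 -0.1285  0.158 ] [0.1877 0.0215 0.0583]
```

View pics/s6.png

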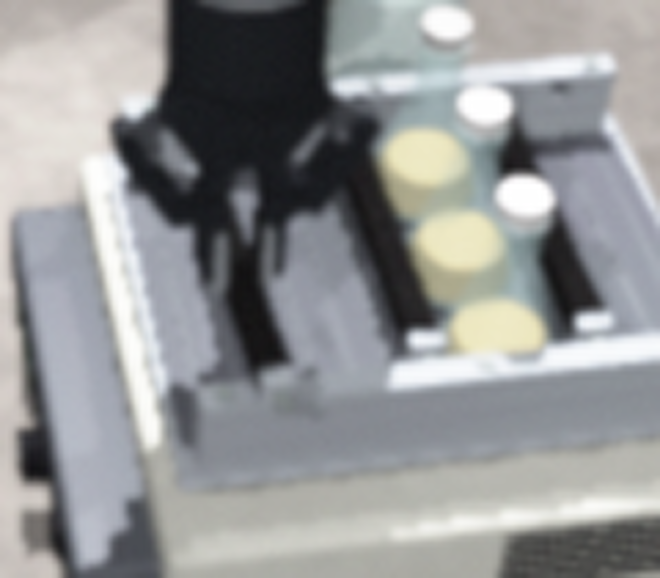

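Call:
carry_out(
  series=[
    [0.004, 0, -0.0006, 0, 0, 0, 255],
    [0.008, 0, -0.0011, 0, 0, 0, 255],
    [0.012, 0, -0.0017, 0, 0, 0, 255],
    [0.0149, 0, -0.0021, 0, 0, 0, 255],
    [0.0149, 0, -0.0021, 0, 0, 0, 255],
    [0.0149, 0, -0.0021, 0, 0, 0, 255],
  ],
)

```text
clock: 8.22
position: [0.5498, -0.1136, 0.1576]
tool_rot: [-3.141, 0.14, 1.622]
force: [0.4, 0.1, -2.3]
grip_width: 0.0151
```

```bash
python3 - <<'E'
from h import *
print(tip_now())
E
```

```text
{'xs': np.float64(-0.00028847887126956214), 'ys': np.float64(0.10004505854778882), 'z': np.float64(0.1429349392620954), 'tilt': np.float64(0.1401912451566727), 'yaw': np.float64(0.007275108758196147), 'F': array([0.418 , 0.4291, 2.2227]), 'Fw': array([ 0.4211,  0.1252, -2.2597]), 't': 8.225}
```

Call:
carry_out(
  series=[
    [0.001, 0, -0.0005, 0, 0, 0, 255],
    [0.002, 0, -0.0007, 0, 0, 0, 255],
    [0.003, 0, -0.0009, 0, 0, 0, 255],
    [0.004, 0, -0.001, 0, 0, 0, 255],
    [0.005, 0, -0.0011, 0, 0, 0, 255],
    [0.005, 0, -0.0011, 0, 0, 0, 255],
  ],
)

```text
clock: 8.98
position: [0.5495, -0.1083, 0.158]
tool_rot: [-3.141, 0.14, 1.623]
force: [0.3, -0.1, -1.9]
grip_width: 0.0157
```

```bash
python3 - <<'E'
from h import *
print(tip_now())
E
```

```text
{'xs': np.float64(-0.0003296500808305315), 'ys': np.float64(0.10535650093527274), 'z': np.float64(0.14327941470794311), 'tilt': np.float64(0.14009579146466256), 'yaw': np.float64(0.019394373539159737), 'F': array([0.1826, 0.3154, 1.9303]), 'Fw': array([ 0.3176, -0.0725, -1.9372]), 't': 8.975}
```

Call:
carry_out(
  series=[
    [0.0005, 0, -0.0001, 0, 0, 0, 255],
    [0.001, 0, -0.0001, 0, 0, 0, 255],
    [0.0015, 0, -0.0002, 0, 0, 0, 255],
    [0.002, 0, -0.0003, 0, 0, 0, 255],
    [0.002, 0, -0.0003, 0, 0, 0, 255],
  ],
)

```text
clock: 9.6
position: [0.5494, -0.1063, 0.158]
tool_rot: [-3.141, 0.14, 1.623]
force: [-0.3, -0.8, -2.4]
grip_width: 0.0156
```

Call:
carry_out(
  series=[
    [0.0005, 0, -0.0001, 0, 0, 0, 255],
    [0.0005, 0, -0.0001, 0, 0, 0, 255],
  ],
)

```text
clock: 9.85
position: [0.5494, -0.1058, 0.1581]
tool_rot: [-3.141, 0.14, 1.622]
force: [-0.1, -0.5, -1.8]
grip_width: 0.0158
```

Call:
carry_out(
  series=[
    [0.0005, 0, -0.0001, 0, 0, 0, 255],
    [0.0005, 0, -0.0001, 0, 0, 0, 255],
  ],
)

```text
clock: 10.1
position: [0.5494, -0.1056, 0.1581]
tool_rot: [-3.141, 0.14, 1.622]
force: [-0.2, -3.1, -1.5]
grip_width: 0.0152
```

Call:
carry_out(
  series=[
    [0.0005, 0, -0.0001, 0, 0, 0, 255],
    [0.0005, 0, -0.0001, 0, 0, 0, 255],
  ],
)

```text
clock: 10.35
position: [0.5494, -0.105, 0.1582]
tool_rot: [-3.141, 0.14, 1.622]
force: [0.2, -4.4, -2.4]
grip_width: 0.0156
```

Call:
carry_out(
  series=[
    [0.0015, 0, 0, 0, 0, 0, 255],
    [0.003, 0, 0, 0, 0, 0, 255],
    [0.0045, 0, 0, 0, 0, 0, 255],
    [0.006, 0, 0, 0, 0, 0, 255],
    [0.0075, 0, 0, 0, 0, 0, 255],
    [0.009, 0, 0, 0, 0, 0, 255],
    [0.009, 0, 0, 0, 0, 0, 255],
  ],
)

```text
clock: 11.22
position: [0.5489, -0.0967, 0.157]
tool_rot: [-3.141, 0.141, 1.622]
force: [0.8, -10.1, -1.4]
grip_width: 0.0156
```

```bash
python3 - <<'E'
from h import *
print(tip_now(0.0097))
E
```

```text
{'xs': np.float64(-0.00029779108473140055), 'ys': np.float64(0.10735160644213425), 'z': np.float64(0.14351821165762543), 'tilt': np.float64(0.14112299460367755), 'yaw': np.float64(-0.016444970218512545), 'F': array([-9.8019,  0.2762,  2.7727]), 'Fw': array([  0.7901, -10.0672,  -1.3667]), 't': 11.225}
```

Call:
carry_out(
  series=[
    [0.001, 0, 0, 0, 0, 0, 255],
    [0.002, 0, 0, 0, 0, 0, 255],
    [0.003, 0, 0, 0, 0, 0, 255],
    [0.004, 0, 0, 0, 0, 0, 255],
    [0.0045, 0, 0, 0, 0, 0, 255],
    [0.0045, 0, 0, 0, 0, 0, 255],
  ],
)

```text
clock: 11.98
position: [0.5486, -0.0928, 0.1565]
tool_rot: [-3.141, 0.142, 1.622]
force: [0.7, -12.3, -0.6]
grip_width: 0.0158
```

```bash
python3 - <<'E'
from h import *
print(tip_now(0.0137))
E
```

```text
{'xs': np.float64(-0.00026762485068992974), 'ys': np.float64(0.10728826363551587), 'z': np.float64(0.14351288017825697), 'tilt': np.float64(0.14166276169652495), 'yaw': np.float64(-0.04194696282325783), 'F': array([-12.1529,   0.0973,   2.3081]), 'Fw': array([  0.7225, -12.3362,  -0.5692]), 't': 11.975}
```

Call:
carry_out(
  series=[
    [0.0005, 0, 0, 0, 0, 0, 255],
    [0.001, 0, 0, 0, 0, 0, 255],
    [0.0015, 0, 0, 0, 0, 0, 255],
    [0.002, 0, 0, 0, 0, 0, 255],
    [0.002, 0, 0, 0, 0, 0, 255],
  ],
)

```text
clock: 12.6
position: [0.5486, -0.091, 0.1562]
tool_rot: [-3.141, 0.142, 1.621]
force: [-0.6, -13.4, -0.4]
grip_width: 0.0156
```

```bash
python3 - <<'E'
from h import *
for i in range(1): print(tip_now(0.0145))
E
```

```text
{'xs': np.float64(-0.00023953928542498024), 'ys': np.float64(0.10825527527536256), 'z': np.float64(0.14339455669614062), 'tilt': np.float64(0.14184205100607408), 'yaw': np.float64(-0.05673020944784657), 'F': array([-13.2039,  -1.3051,   2.2552]), 'Fw': array([ -0.6288, -13.4389,  -0.3652]), 't': 12.6}
```

Call:
carry_out(
  series=[
    [0.0005, 0, 0, 0, 0, 0, 255],
    [0.0008, 0, 0, 0, 0, 0, 255],
    [0.0008, 0, 0, 0, 0, 0, 255],
  ],
)

```text
clock: 12.98
position: [0.5485, -0.0903, 0.1561]
tool_rot: [-3.141, 0.142, 1.621]
force: [-0.4, -13.6, 0.3]
grip_width: 0.0155
```

```bash
python3 - <<'E'
from h import *
print(tip_now(0.015))
for ph in (0.025,0.05,0.075,0.1,0.12,0.142): print(ph, 0.1065*(1-np.cos(ph))+0.0023*np.sin(ph), 0.1065*np.sin(ph))
E
```

```text
{'xs': np.float64(-0.0002492852242034837), 'ys': np.float64(0.10844266431446882), 'z': np.float64(0.143336236019804), 'tilt': np.float64(0.1419640252121126), 'yaw': np.float64(-0.06183209429819403), 'F': array([-13.4603,  -1.1106,   1.6524]), 'Fw': array([ -0.427 , -13.5974,   0.2693]), 't': 12.975}
0.025 9.077352724150873e-05 0.0026622226649168634
0.05 0.00024804935725865107 0.005322781527327242
0.075 0.00047172919777720883 0.007980013824547058
0.1 0.0007616732561779549 0.010632258872887199
0.12 0.001041218358327759 0.012749350076269912
0.142 0.0013974334952246825 0.015072227853520321
```

Call:
carry_out(
  series=[
    [0.0, 0, 0.0013, 0, 0.0125, 0, 255],
    [0.0001, 0, 0.0027, 0, 0.025, 0, 255],
    [0.0002, 0, 0.004, 0, 0.0375, 0, 255],
    [0.0003, 0, 0.0053, 0, 0.05, 0, 255],
    [0.0003, 0, 0.0053, 0, 0.05, 0, 255],
  ],
)

```text
clock: 13.6
position: [0.5485, -0.0911, 0.1508]
tool_rot: [-3.141, 0.092, 1.621]
force: [0.9, -14.4, -0.3]
grip_width: 0.0159
```

```bash
python3 - <<'E'
from h import *
p,d,st=grab('wrist','w7.png');print(tip_now(0.015,st=st),st['position'])
p2,_,st=grab('side');print(tip_now(0.015))
cv2.imwrite('pics/s7.png',cv2.resize(p2[185:290,280:400],None,fx=5.5,fy=5.5,interpolation=cv2.INTER_CUBIC))
E
```

```text
{'xs': np.float64(-0.00022098325979197364), 'ys': np.float64(0.10818808115476197), 'z': np.float64(0.14329171488048606), 'tilt': np.float64(0.09183992748726211), 'yaw': np.float64(-0.09316287525500133), 'F': array([-14.3457,   0.1535,   1.5754]), 'Fw': array([  0.8717, -14.4042,  -0.2532]), 't': 13.6} [ 0.5485 -0.0911  0.1508]
{'xs': np.float64(-0.00018198728442973087), 'ys': np.float64(0.10834950485656598), 'z': np.float64(0.1433089107662832), 'tilt': np.float64(0.09203221099142753), 'yaw': np.float64(-0.0755708741916239), 'F': array([-13.925 ,  -0.8899,   1.0508]), 'Fw': array([ -0.1891, -13.9896,   0.2338]), 't': 13.7}
```

View pics/w7.png

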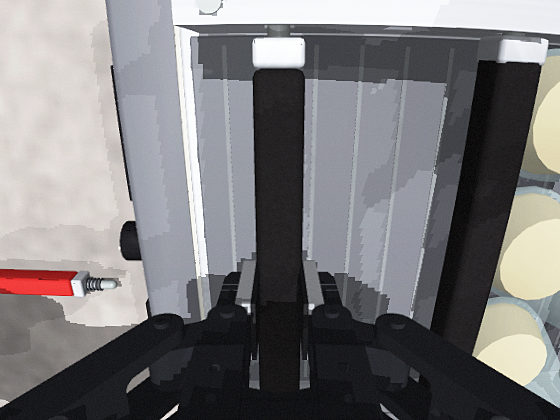

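View pics/s7.png

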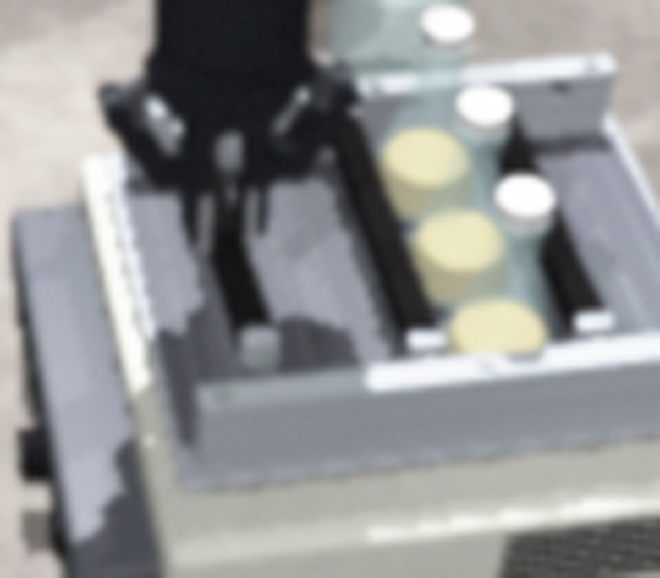

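Call:
carry_out(
  series=[
    [0.0, 0, 0.0013, 0, 0.0125, 0, 255],
    [0.0001, 0, 0.0027, 0, 0.025, 0, 255],
    [0.0002, 0, 0.004, 0, 0.0375, 0, 255],
    [0.0003, 0, 0.0053, 0, 0.05, 0, 255],
    [0.0003, 0, 0.0053, 0, 0.05, 0, 255],
  ],
)

```text
clock: 14.32
position: [0.5486, -0.0913, 0.1454]
tool_rot: [-3.141, 0.042, 1.621]
force: [-0.5, -13.4, -1.7]
grip_width: 0.0157
```

```bash
python3 - <<'E'
from h import *
p2,_,st=grab('side');print(tip_now(0.015),st['position'],st['moment'])
cv2.imwrite('pics/s8.png',cv2.resize(p2[185:290,280:400],None,fx=5.5,fy=5.5,interpolation=cv2.INTER_CUBIC))
E
```

```text
{'xs': np.float64(-0.0002072847235085487), 'ys': np.float64(0.10827640046494784), 'z': np.float64(0.1432305588939782), 'tilt': np.float64(0.04208350332105204), 'yaw': np.float64(-0.08828021757579751), 'F': array([-13.6193,   0.293 ,   1.1991]), 'Fw': array([  0.974 , -13.626 ,  -0.6252]), 't': 14.375} [ 0.5486 -0.0913  0.1454] [-2.9321 -0.0786  0.0809]
```

View pics/s8.png

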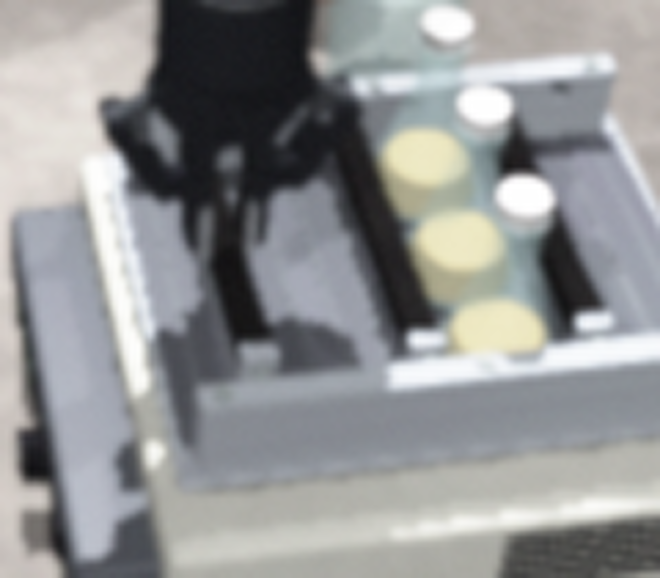

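Call:
carry_out(
  series=[
    [0.0, 0, 0.001, 0, 0.0105, 0, 255],
    [0.0001, 0, 0.0019, 0, 0.021, 0, 255],
    [0.0002, 0, 0.0029, 0, 0.0315, 0, 255],
    [0.0002, 0, 0.0039, 0, 0.042, 0, 255],
    [0.0002, 0, 0.0039, 0, 0.042, 0, 255],
  ],
)

```text
clock: 15.0
position: [0.5485, -0.0913, 0.1414]
tool_rot: [-3.141, 0.0, 1.621]
force: [0.2, -13.7, -2.2]
grip_width: 0.0154
```

```bash
python3 - <<'E'
from h import *
print(tip_now(0.015))
E
```

```text
{'xs': np.float64(-0.0002151115038158649), 'ys': np.float64(0.10824186605449623), 'z': np.float64(0.14367896474309463), 'tilt': np.float64(0.00010719907835388115), 'yaw': np.float64(-0.09272732785626392), 'F': array([-13.6637,  -0.4847,   2.1749]), 'Fw': array([  0.196 , -13.6711,  -2.1732]), 't': 15.0}
```

Call:
carry_out(
  series=[
    [-0.0008, 0, 0, 0, 0, 0, 255],
    [-0.0016, 0, 0, 0, 0, 0, 255],
    [-0.0024, 0, 0, 0, 0, 0, 255],
    [-0.003, 0, 0, 0, 0, 0, 255],
    [-0.003, 0, 0, 0, 0, 0, 255],
  ],
)

```text
clock: 15.62
position: [0.5488, -0.0938, 0.1414]
tool_rot: [-3.141, -0.0, 1.621]
force: [-0.3, -12.4, -1.9]
grip_width: 0.0156
```

```bash
python3 - <<'E'
from h import *
print(tip_now(0.012))
E
```

```text
{'xs': np.float64(-0.00017460889454932828), 'ys': np.float64(0.10870761561808585), 'z': np.float64(0.14374030261805204), 'tilt': np.float64(-5.055516144647501e-05), 'yaw': np.float64(-0.059799065389211314), 'F': array([-12.3623,  -0.9076,   1.9379]), 'Fw': array([ -0.284 , -12.3923,  -1.9381]), 't': 15.625}
```

Call:
carry_out(
  series=[
    [-0.0008, 0, 0, 0, 0, 0, 255],
    [-0.0016, 0, 0, 0, 0, 0, 255],
    [-0.0024, 0, 0, 0, 0, 0, 255],
    [-0.003, 0, 0, 0, 0, 0, 255],
    [-0.003, 0, 0, 0, 0, 0, 255],
  ],
)

```text
clock: 16.25
position: [0.5489, -0.0964, 0.1414]
tool_rot: [-3.141, -0.0, 1.622]
force: [0.4, -9.6, -2.6]
grip_width: 0.0157
```

```bash
python3 - <<'E'
from h import *
print(tip_now(0.0095))
E
```

```text
{'xs': np.float64(-0.00017262779949769882), 'ys': np.float64(0.10856379552597066), 'z': np.float64(0.143730660131301), 'tilt': np.float64(-0.000424276095335907), 'yaw': np.float64(-0.04413795911814322), 'F': array([-9.6169, -0.0409,  2.612 ]), 'Fw': array([ 0.4452, -9.6055, -2.6161]), 't': 16.25}
```

Call:
carry_out(
  series=[
    [-0.0008, 0, 0, 0, 0, 0, 255],
    [-0.0016, 0, 0, 0, 0, 0, 255],
    [-0.0024, 0, 0, 0, 0, 0, 255],
    [-0.003, 0, 0, 0, 0, 0, 255],
    [-0.003, 0, 0, 0, 0, 0, 255],
  ],
)

```text
clock: 16.88
position: [0.549, -0.0991, 0.1413]
tool_rot: [-3.141, -0.001, 1.622]
force: [1.0, -8.2, -2.3]
grip_width: 0.0155
```

Call:
carry_out(
  series=[
    [-0.0005, 0, 0, 0, 0, 0, 255],
    [-0.001, 0, 0, 0, 0, 0, 255],
    [-0.001, 0, 0, 0, 0, 0, 255],
  ],
)

```text
clock: 17.25
position: [0.5491, -0.1, 0.1413]
tool_rot: [-3.141, -0.001, 1.622]
force: [1.1, -7.9, -2.0]
grip_width: 0.0155
```

Call:
carry_out(
  series=[
    [-0.0005, 0, 0, 0, 0, 0, 255],
    [-0.001, 0, 0, 0, 0, 0, 255],
    [-0.001, 0, 0, 0, 0, 0, 255],
  ],
)

```text
clock: 17.62
position: [0.5492, -0.1008, 0.1413]
tool_rot: [-3.141, -0.001, 1.622]
force: [0.6, -6.8, -2.3]
grip_width: 0.0151
```

Call:
carry_out(
  series=[
    [-0.0005, 0, 0, 0, 0, 0, 255],
    [-0.0005, 0, 0, 0, 0, 0, 255],
  ],
)

```text
clock: 17.88
position: [0.5492, -0.1008, 0.1413]
tool_rot: [-3.141, -0.002, 1.622]
force: [0.3, -4.7, -2.3]
grip_width: 0.0157
```

Call:
carry_out(
  series=[
    [-0.0005, 0, 0, 0, 0, 0, 255],
    [-0.001, 0, 0, 0, 0, 0, 255],
    [-0.001, 0, 0, 0, 0, 0, 255],
  ],
)

```text
clock: 18.25
position: [0.5492, -0.101, 0.1413]
tool_rot: [-3.141, -0.003, 1.623]
force: [-0.8, 3.8, -0.5]
grip_width: 0.0152
```

```bash
python3 - <<'E'
from h import *
print(tip_now(0.006))
p2,_,st=grab('side')
cv2.imwrite('pics/s9.png',cv2.resize(p2[185:290,280:400],None,fx=5.5,fy=5.5,interpolation=cv2.INTER_CUBIC))
p,d,st=grab('wrist','w9.png')
E
```

```text
{'xs': np.float64(-0.00030809308187976046), 'ys': np.float64(0.10748688264880801), 'z': np.float64(0.1439007547031873), 'tilt': np.float64(-0.002756845654419138), 'yaw': np.float64(0.03870677300149605), 'F': array([ 3.845 , -0.6019,  0.5601]), 'Fw': array([-0.8023,  3.8099, -0.5489]), 't': 18.25}
```

View pics/w9.png

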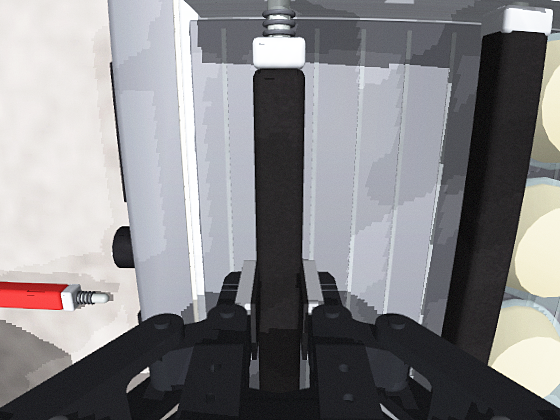

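View pics/s9.png

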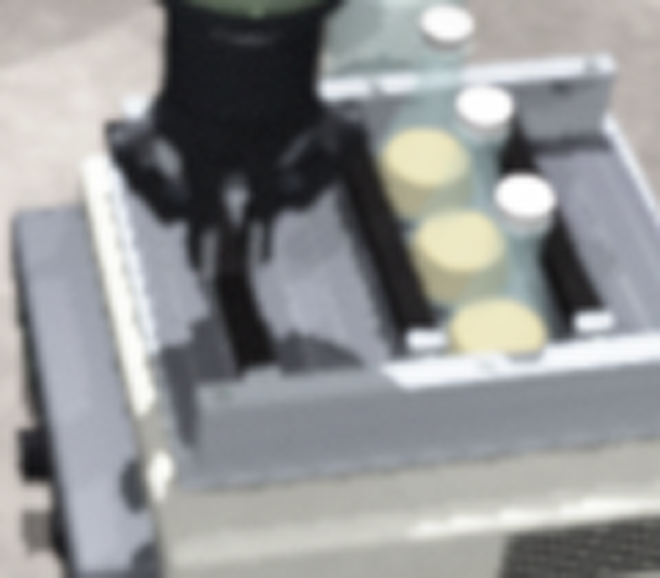

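Call:
carry_out(
  series=[
    [0.0004, 0, 0, 0, 0, 0, 255],
    [0.0004, 0, 0, 0, 0, 0, 255],
    [0.0004, 0, 0, 0, 0, 0, 200],
    [0.0004, 0, 0, 0, 0, 0, 190],
    [0.0004, 0, 0, 0, 0, 0, 180],
    [0.0004, 0, 0, 0, 0, 0, 170],
    [0.0004, 0, 0, 0, 0, 0, 160],
    [0.0004, 0, 0, 0, 0, 0, 150],
    [0.0004, 0, 0, 0, 0, 0, 140],
    [0.0004, 0, 0, 0, 0, 0, 140],
  ],
)

```text
clock: 19.6
position: [0.5491, -0.1013, 0.1413]
tool_rot: [-3.141, -0.002, 1.622]
force: [-0.3, -0.9, -0.3]
grip_width: 0.0387
```

```bash
python3 - <<'E'
from h import *
print(tip_now(0.006))
p,d,st=grab('wrist','w10.png')
E
```

```text
{'xs': np.float64(-0.00029362991370841), 'ys': np.float64(0.10713696514873897), 'z': np.float64(0.14382134365962213), 'tilt': np.float64(-0.0018659145138710809), 'yaw': np.float64(0.005902871252419395), 'F': array([-0.8392, -0.3034,  0.3101]), 'Fw': array([-0.2601, -0.8532, -0.3114]), 't': 19.6}
```

View pics/w10.png

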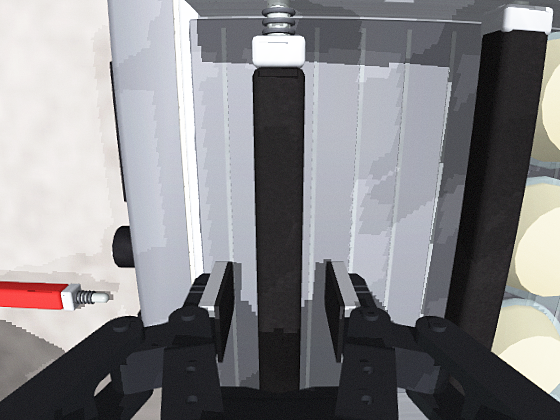

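Call:
carry_out(
  series=[
    [0, 0, -0.005, 0, 0, 0, 140],
    [0, 0, -0.02, 0, 0, 0, 140],
    [0, 0, -0.05, 0, 0, 0, 140],
    [0, 0, -0.09, 0, 0, 0, 140],
    [0, 0, -0.14, 0, 0, 0, 140],
    [0, 0, -0.18, 0, 0, 0, 140],
    [0, 0, -0.2, 0, 0, 0, 140],
    [0, 0, -0.2, 0, 0, 0, 140],
  ],
)

```text
clock: 20.65
position: [0.5497, -0.102, 0.3436]
tool_rot: [3.139, -0.002, 1.622]
force: [0.2, 0.1, -0.7]
grip_width: 0.0387
```

```bash
python3 - <<'E'
from h import *
p,d,st=grab('wrist','w11.png'); print(st['position'])
p2,_,_=grab('side')
cv2.imwrite('pics/s11.png',cv2.resize(p2[185:290,280:400],None,fx=5.5,fy=5.5,interpolation=cv2.INTER_CUBIC))
E
```

```text
[ 0.5497 -0.102   0.3436]
```

View pics/w11.png

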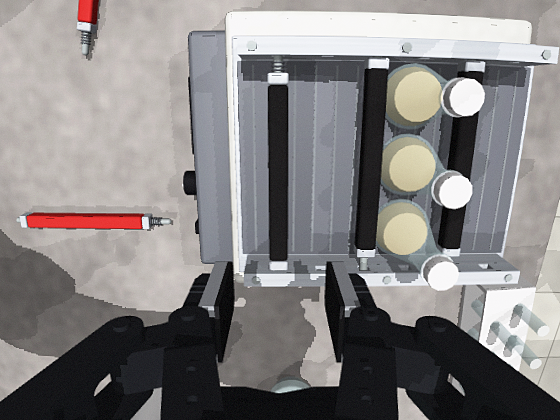

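View pics/s11.png

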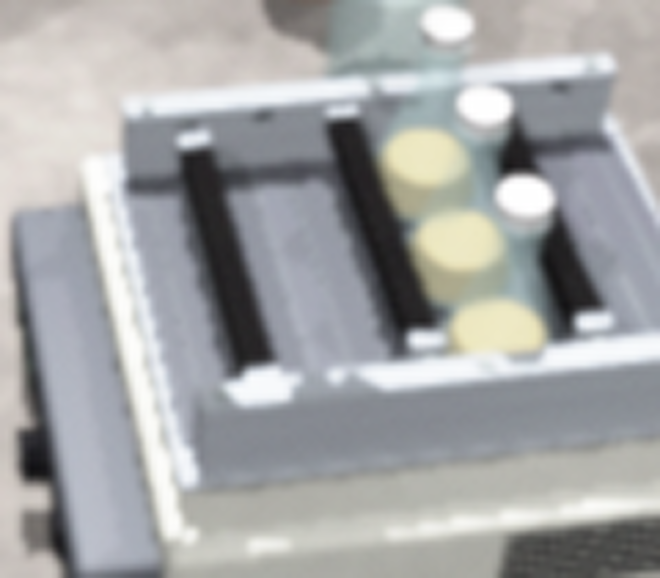

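```bash
python3 - <<'E'
from h import *
z=np.load('last_wrist.npz'); p=z['p']
a=cv2.resize(p[45:95,230:330],None,fx=7,fy=7,interpolation=cv2.INTER_NEAREST)
b=cv2.resize(p[245:285,230:330],None,fx=7,fy=5.5,interpolation=cv2.INTER_NEAREST)
cv2.imwrite('pics/c11.png',np.vstack([a,b])); C=cloud('wrist',z)
for v in (75,90,150,200,255,264): print(v,C[v,278])
E
```

```text
75 [ 0.5448 -0.0099  0.1532]
90 [ 0.5454 -0.0223  0.154 ]
150 [ 0.548  -0.0738  0.153 ]
200 [ 0.5504 -0.1199  0.153 ]
255 [ 0.5532 -0.1754  0.1522]
264 [ 0.5537 -0.1848  0.1526]
```

View pics/c11.png

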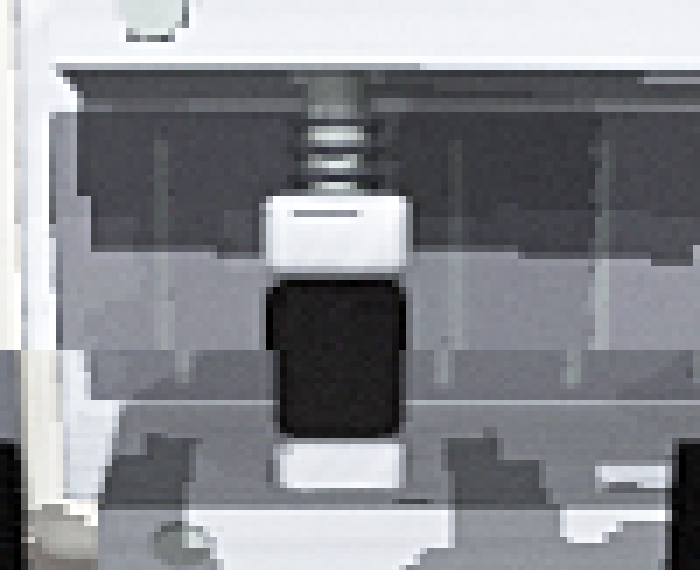

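```bash
python3 - <<'E'
from h import *
z=np.load('last_wrist.npz')
c=atz('wrist',[(278,73.1),(278.5,270.5)],0.153,z); r=atz('wrist',[(278,55),(278.5,273.7)],0.156,z)
print(c,r,'gaps L',np.linalg.norm((r-c)[0,:2]),'R',np.linalg.norm((r-c)[1,:2]))
ticket.job_done(); print(telemetry.observe()['clock'])
E
```

```text
[[ 0.5447 -0.0084  0.153 ]
 [ 0.5545 -0.1916  0.153 ]] [[ 0.544   0.006   0.156 ]
 [ 0.5546 -0.1935  0.156 ]] gaps L 0.014350068587147291 R 0.0019797636500138494
the job is handed in; nothing more can be done
the job is handed in; nothing more can be done
```

The black sprung bar now sits across the frontmost pair of pockets, with the sprung pin in the left rail, and I have handed the job in. `ticket.job_done()` gives no verdict, so everything below comes from my own measurements.

**How it went:** I gripped the bar at mid-tube and put the sprung pin into the left pocket with the bar tilted about 8°. I pushed along the bar's axis until the plunger was about 15 mm in, then turned it level about the pin's nose. I eased it out slowly until the stub reached the right pocket's floor, then released it and backed off 0.2 m. The last move ended at about 20.7 s, against the 69 s limit. The force readings I took peaked at about 14.4 N, below the 25 N limit.

**Last checks:**

| Check | Measured | Expected |
|---|---|---|
| Bar top, both ends | 0.152–0.154 m | 0.153 m |
| Sprung-end cap to left rail | 14.4 mm | 14 mm |
| Stub-end cap to right rail | 2.0 mm | 1 mm |

- **Right gap:** the extra 1 mm is within the camera's roughly 2 mm accuracy. The tool also stopped advancing and the push changed sign when the stub reached the pocket floor.
- **Other glassware:** the three flasks on the platform look unmoved in the final pictures. I did not measure them or recheck every vessel on the bench.
- **Disagreement:** near full compression, the plunger depth was 14.6 mm from the force and 15.5 mm from the position. The bar still came down level without catching on the right rail.

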